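# Tighten the ratchet vice on a padlock

### The job

The brass padlock stands loose in the little ratchet vice. Flip the reversing lever on the ratchet handle fully over to its tightening (clockwise) side, then swing the handle back and forth by its upright knob until the vice holds the padlock firmly against the stop, stop as soon as it grips firmly so that the soft brass is not crushed, and let go. Work only through the lever and the handle: do not touch the jaw or the padlock, and leave the other goods on the counter where they are.

Things in the scene. Friction and masses are not known exactly. Their poses are not given: they have to be found in the camera images.
- vice: Bolted-down ratchet vice: dark steel base plate 80 x 290 x 12 mm (vice x -40..40, y -55..235 mm) with a round grey housing 72 mm across, up to 46 mm, carrying the ratchet. Origin on the vertical spindle axis at table level, z up; the handle points to its -y, the jaws lie to its +y.
- handle (a joint): Ratchet handle, flat bar 16 mm wide, 58 to 68 mm above the table. Rad: 0 along the vice's -y, grows clockwise from above (knob to the vice's -x); end stops at -0.55 and 0.55. Push at the knob in motion: about 2 N swinging freely, 7.5 N driving the wheel; once the padlock is pinched 1.1 N more per 10 N of jaw force (0.5 N per mm of knob travel).
- handle_tip (a point): Centre of the upright wooden knob at the handle's end, 140 mm from the spindle axis, 90 mm above the table. The knob is a plain cylinder 22 mm across, from 69 to 111 mm above the table, and spins freely on its pin.
- selector (a joint): Reversing lever (direction pawl) on the handle, rad, grows clockwise from above: -0.4 = loosening side, 0 = in line with the handle, 0.4 = tightening side (end stops). Stays where it is put; moves at about 2 N. On the tightening side a clockwise swing of the handle closes the jaw and the swing back is free; on the loosening side the reverse.
- fin_tip (a point): Near the free end of the reversing lever's upright dark steel fin, 90 mm above the table, 32 mm from the lever's pivot. The pivot stands on the handle 50 mm from the spindle axis; the fin points from it outward to the knob, is 36 mm long, 7 mm thick, and stands from 72 to 96 mm above the table.
- wheel (a joint): Toothed ratchet wheel (16 teeth, 65 mm across) under the handle, turned only by the handle; rad, grows as the vice tightens, 0 at the start. 1 rad moves the jaw 16 mm. A tightening stroke may begin with up to 0.39 rad of lost motion. Its own friction holds whatever has been tightened.
- jaw: Moving jaw, a steel block 56 mm wide (vice x), 13 to 45 mm above the table, sliding to the vice's +y as it tightens. Origin at table level under its front (padlock side) face, which starts 68 mm from the spindle axis. The front is a 5 mm plate on stiff springs (about 40 N/mm).
- stop: Fixed steel stop across the base plate, bolted on at a different place each time: 56 mm wide, 13 to 45 mm above the table. Its 5 mm face plate, which the padlock is pressed against, is set in or out on screws by up to 6 mm either way, differently each time and not measured. Origin at table level under the middle setting of that face.
- padlock: Brass padlock standing upright and loose on the vice's base plate between jaw and stop: case 40 mm along the vice's y, 18 mm thick, 34 mm high, steel shackle up to 67 mm above its foot. Origin at the centre of its underside; z up. Held firmly with 15 to 50 N of jaw force; 70 N crushes it.
- hinge_a: Chrome cabinet hinge lying open and flat, 50 x 46 x 8 mm, on the table beneath or beside the handle. Leave it.
- hinge_b: Second chrome hinge, same, on the robot's side of the vice. Leave it.
- hinge_c: Third chrome hinge, same, beyond the vice. Leave it.
- coat_hook: Cast zinc coat hook lying on its back plate (70 x 22 mm), about 55 mm high, beyond the vice. Leave it.
- jar: Green glass jar of nylon spacers, 70 mm across and 90 mm high, right of the vice. Leave it.
- screwdriver: Screwdriver lying left of the vice. Leave it.
- key_tin: Small grey tin, 75 x 50 x 28 mm, on the right. Leave it.
Things that resemble listed ones, but are neither listed nor needed, are in the scene too. There is more than one size of the padlock; the one meant has the size given above.

How it is judged:
By the outcome, as a careful person would: the job done as asked, in the order asked, and still so for the second after the job is handed in, with the robot touching nothing.
It also fails if it takes over 72 s, if anything falls off the work surface, if the arm or the gripper's body presses on something with over 40 N, if the wrist force passes 120 N, or if a joint passes its speed limit or range.

### The arm

A 6-joint arm with a two-finger parallel gripper is mounted at the origin on the work surface. World frame = base frame: x ahead of the robot, y to its left, z up, the work surface at z = 0. Lengths are in m, angles in rad, forces in N, time in s.
With the tool pointing down it reaches from about 0.425 to 0.95 m from the base axis. Payload 3.5 kg.
Tool frame: the origin (TCP) lies at the very end of the fingers, on their centre line; the grasp point (between the pads) lies ctrl.pinch_z behind it (ctrl.pinch_z is the distance from the TCP to the grasp point, in m); z points along the fingers, y is the line along which they close (so a half turn about z gives the same grasp; the last joint's range is limited). The gripper opens to 85 mm and grips with 20 to 120 N. Pads are 22 mm wide; open, the fingers measure 114 mm over their backs; the gripper's body (76 mm by 85 mm) begins 54 mm behind the grasp point. The pads swing forward as they close: fully open they stand 13 mm farther back than shut.
Start: joints at [1.187, 0.286, 1.577, -0, 1.279, -0.15], TCP at [0.156, 0.657, 0.231] pointing down, gripper open.
Joint ranges: [-2.77, 2.77], [-0.9, 2.22], [0.21, 2.48], [-1.53, 4.67], [0.24, 2.81], [-2.84, 2.84]. Speed limits (rad/s): [2.79, 2.79, 3.14, 3.14, 3.14, 3.14].

### API

Orientations are given as a unit quaternion [x, y, z, w].
In Python, from plant import ctrl gives the robot as it stands.
- The arm moves only by the shell command python3 -m inch 'ROWS' [FORCE]. ROWS is 1 to 10 rows, parted by a bar, with the numbers parted by commas; each row has 7 numbers: dx, dy, dz in units of 25 mm, then a rotation vector rx, ry, rz in units of 0.1 rad, then the opening from 0.0 (shut) to 1.0 (fully open); each row is the pose to reach, as a shift and turn from the pose commanded when the command began, along the tool's axes at that moment; what a row does not reach only later rows make up. A row lasts 1/8 s, in which the tool goes at most 0.0625 m and 0.188 rad, less where a joint would pass 70% of its speed; a pose out of reach is approached as far as the arm can. The fingers move at their own pace and stop on an object; FORCE is the grip in N (left out, the last holds). Time passes only in rows, so rows that do not move let the fingers close. It prints the time, the measured TCP pose, the force, the opening and the grip force at its end. Input that does not fit is refused with a message, and nothing moves.
- ctrl.get_state(): the state, without advancing time (a new reading comes with each control period).
- ctrl.read_camera(name): name is "side" or "top"; returns a dict with "pixels" (480x640x3 uint8, red, green, blue), "camera_matrix" (3x3 intrinsics, pixels), "xyz" and "orientation" of the camera in the world. Camera axes: x right, y down, z forward; pixel columns grow to the right and rows downward; lengths in m; the calibration is good to about 2 mm. A picture is of the moment at which its call begins. There is no depth.
- ctrl.sign_off(): hands the job in; it is judged then, once.
Trained networks look in the newest picture that a camera, given by its name, has taken for a name from the list of things; names that differ only in an ending like _2 or _b are one class to them, and where a whole thing is asked for, a point or a joint stands for the part that bears it (a point fixed in the world has none). Each returns a list of dicts, best first, with "conf" (0 to 1); they miss things now and then, are a little off and sometimes report something else, mostly with a low value. They report only what shows in the picture. A call takes as long as a camera call. They do not tell look-alikes from the thing itself.
- ctrl.recognise(camera, thing): "position" ([x, y, z] in m, in world coordinates, good to about 4 mm: the middle of the surface that is visible of it).
- ctrl.masks_of(camera, thing): "region" (480x640 bool, what is visible of it).
- ctrl.mark_of(camera, thing): "position" ([x, y, z] in m, in world coordinates, good to about 4 mm: a listed point, or the origin of a listed thing).
The state is a dict: "time": time; "qpos": joint angles; "dq": joint speeds; "joint_efforts": joint torques, N m; "eef_pos": TCP position; "tcp_rot": TCP orientation; "contact_force": force on the tool from outside, world axes, zero at the start; "wrist_torque": the same for the moment, N m; "opening": opening from 0.0 (shut) to 1.0 (fully open); "finger_force": force on a finger pad.
Only numpy, scipy, OpenCV 4.12 (cv2) and the standard library are available. Lean on these libraries where they do the work, as an engineer would, in place of code of your own. Each camera call takes 0.05 s, during which the arm holds its last target. There are 200 camera calls.

## Working session

There is one attempt and no reset: what is moved stays moved. The work goes in short steps, Python scripts to look and compute and a shell command to move; the robot and the scene stay as the last step left them, time stands still between calls to the robot, and variables do not carry over. Pictures are saved under pics/ and viewed, at most 10 in all, crops included, and the job is handed in when it is done.

```bash
mkdir -p pics
python3 - <<'E'
from plant import ctrl
import cv2, numpy as np
for c in ("top","side"):
    r=ctrl.read_camera(c); cv2.imwrite(f"pics/{c}0.png",r["pixels"][:,:,::-1]); print(c,r["camera_matrix"],r["xyz"],r["orientation"])
    for t in ("vice","handle_tip","fin_tip","jaw","stop","padlock","hinge_a"):
        print(t,[(round(d["conf"],2),np.round(d["position"],3).tolist()) for d in ctrl.mark_of(c,t)[:4]])
s=ctrl.get_state();print(s)
print(ctrl.pinch_z)
E
```

```text
top [[581.97768641   0.         325.80823576]
 [  0.         581.97768641 241.3991799 ]
 [  0.           0.           1.        ]] [0.44463796 0.02845805 1.26120411] [-0.7061878   0.70667908 -0.034737    0.02639713]
vice [(0.81, [0.567, 0.037, -0.001])]
handle_tip [(0.94, [0.56, -0.109, 0.089])]
fin_tip [(0.58, [0.57, -0.041, 0.088])]
jaw [(0.72, [0.567, 0.105, -0.004])]
stop [(0.85, [0.561, 0.177, 0.001])]
padlock [(0.79, [0.451, 0.254, 0.0]), (0.78, [0.457, 0.146, -0.0]), (0.65, [0.568, 0.037, -0.0]), (0.47, [0.556, 0.136, 0.012])]
hinge_a [(0.97, [0.631, -0.084, -0.004]), (0.76, [0.481, 0.036, 0.001]), (0.68, [0.656, 0.052, -0.002])]
side [[582.57423534   0.         313.65732301]
 [  0.         582.57423534 254.48784538]
 [  0.           0.           1.        ]] [0.29804313 0.81953707 0.91262916] [-0.14205786  0.9128284  -0.37777412  0.06205304]
vice [(0.71, [0.568, 0.037, -0.001]), (0.57, [0.65, 0.176, -0.001])]
handle_tip [(0.57, [0.553, -0.099, 0.09]), (0.15, [0.508, 0.432, 0.0])]
fin_tip [(0.59, [0.555, -0.098, 0.09]), (0.45, [0.576, -0.045, 0.092])]
jaw [(0.61, [0.567, 0.104
[... 321 characters left out ...]
': 0.8, 'qpos': array([ 1.18697234e+00,  2.86270976e-01,  1.57667882e+00,  2.08268968e-05,
        1.27860702e+00, -1.50042750e-01]), 'dq': array([ 0.00074503,  0.00222803, -0.00111232,  0.00023212,  0.00366707,
        0.00063874]), 'joint_efforts': array([ 1.01232483e-04, -4.05911636e+01, -2.92923206e+01, -1.57055706e-04,
        3.52115921e-04, -3.14276213e-05]), 'eef_pos': array([0.15636111, 0.6566343 , 0.23135572]), 'tcp_rot': array([ 1.16627594e-01,  9.93175717e-01,  1.99178153e-05, -4.89155659e-06]), 'contact_force': array([ 0.4693185 ,  0.04713158, -0.35101652]), 'wrist_torque': array([ 0.01790431, -0.01455093, -0.04113871]), 'finger_force': 0.0, 'opening': 0.9982802762363064}
0.0187
```

Run:
```python
import cv2
a=cv2.imread("pics/top0.png");cv2.imwrite("pics/topc.png",cv2.resize(a[120:420,150:550],(800,600),interpolation=cv2.INTER_CUBIC))
```

```text
(no output)
```

View pics/top0.png

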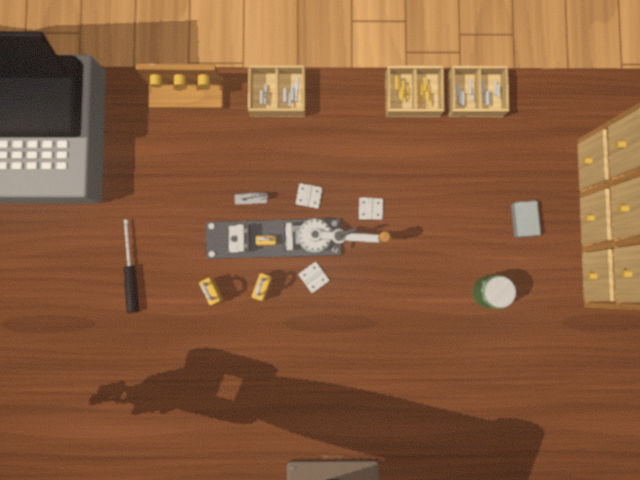

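View pics/side0.png

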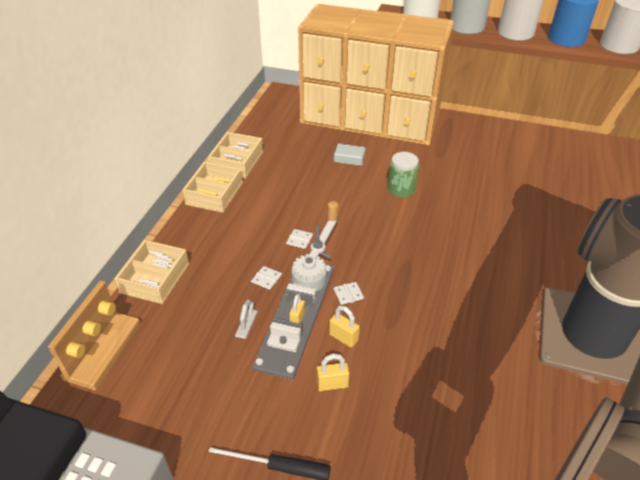

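The top view has +x up and +y left. The vice spans about px (207-340, 240), with the knob at (384,237) and the fin near (345,236). Two decoy padlocks stand at (210,291) and (261,287). I'll zoom in next.

Run:
```python
import cv2
a=cv2.imread("pics/top0.png");b=cv2.imread("pics/side0.png")
A=cv2.resize(a[200:280,300:400],(800,640),interpolation=cv2.INTER_CUBIC)[20:620]
cv2.imwrite("pics/c1.png",A)
cv2.imwrite("pics/c2.png",cv2.resize(b[190:310,260:420],(800,600),interpolation=cv2.INTER_CUBIC))
```

```text
(no output)
```

View pics/c1.png

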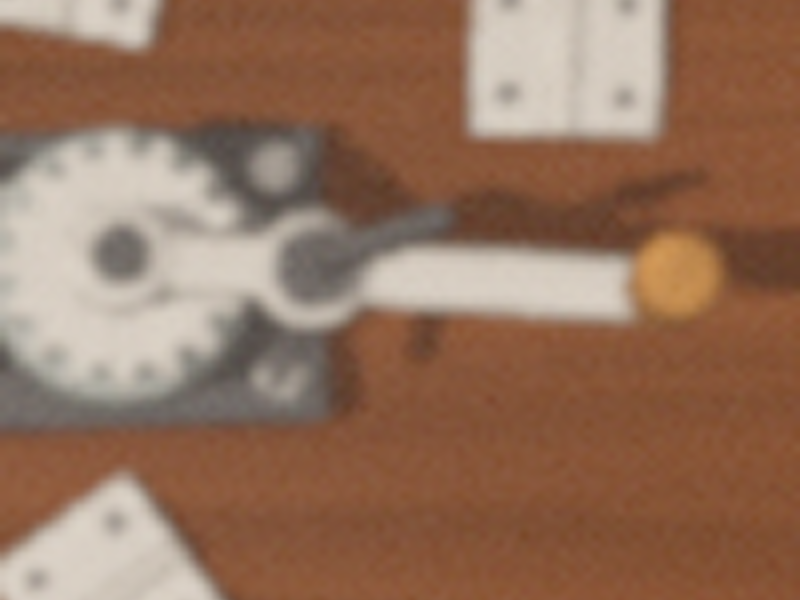

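View pics/c2.png

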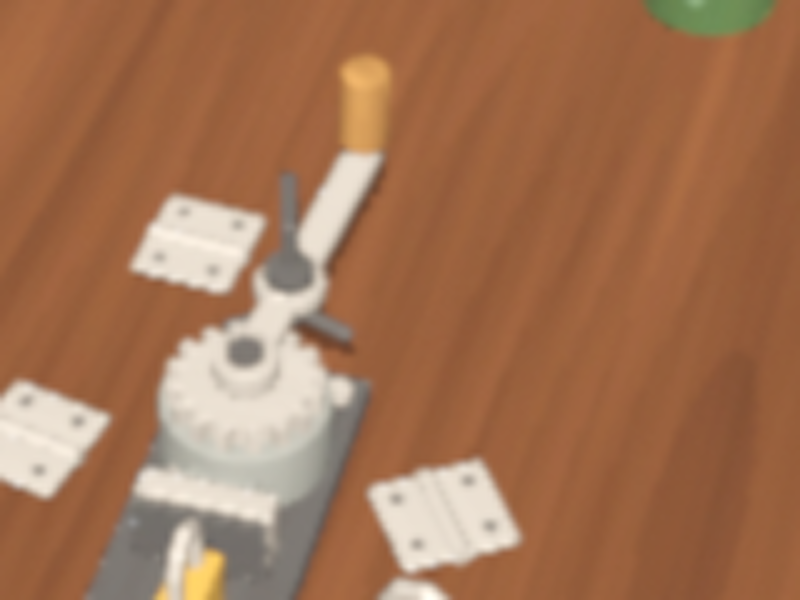

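The fin leans to the far (+x) side, which is the loosening side, and the handle is close to 0. In crop c1 the knob is at (680,275), the spindle at (122,253), the pivot at (315,265) and the fin end at (448,215). I'll turn these into positions.

```bash
cat > h.py <<'E'
from plant import ctrl
import numpy as np
from scipy.spatial.transform import Rotation as R
def ray(r,u,v,z):
    d=R.from_quat(r["orientation"]).apply(np.linalg.solve(r["camera_matrix"],[u,v,1.]))
    o=np.array(r["xyz"]); return o+d*(z-o[2])/d[2]
def go(p,yaw=None):
    s=ctrl.get_state(); q=R.from_quat(s["tcp_rot"]); m=q.as_matrix()
    d=q.inv().apply(np.array(p)-s["eef_pos"]); cy=np.arctan2(m[1,1],m[0,1])
    print("at",s["eef_pos"].round(4),"yaw",round(cy,3),"shift",d.round(4), "rz",None if yaw is None else round(-(yaw-cy),3))
E
python3 - <<'E'
from h import *
r=ctrl.read_camera("top")
c=lambda x,y:(300+x/8-.5+.06,200+(y+20)/8-.5+.06)
for n,x,y,z in (("knob",680,275,.111),("spindle",122,253,.072),("pivot",315,265,.08),("finend",448,215,.096),("finbase",345,258,.09),("plateR+",325,130,.012),("plateR-",325,415,.012)):
    print(n,ray(r,*c(x,y),z).round(4))
r=ctrl.read_camera("side")
c=lambda x,y:(260+x/5-.4,190+y/5-.4)
for n,x,y,z in (("knob",367,70,.111),("spindle",243,352,.072),("pivot",288,270,.085),("finend",288,177,.096)):
    print(n,ray(r,*c(x,y),z).round(4))
go([.60,-.042,.2],0)
E
```

```text
knob [ 0.5542 -0.102   0.111 ]
spindle [0.5636 0.0369 0.072 ]
pivot [ 0.5598 -0.0123  0.08  ]
finend [ 0.5709 -0.0453  0.096 ]
finbase [ 0.5606 -0.0196  0.09  ]
plateR+ [ 0.6031 -0.0175  0.012 ]
plateR- [ 0.5259 -0.0173  0.012 ]
knob [ 0.5559 -0.1011  0.111 ]
spindle [0.5661 0.0386 0.072 ]
pivot [5.591e-01 5.000e-04 8.500e-02]
finend [ 0.5725 -0.042   0.096 ]
at [0.1563 0.6566 0.2314] yaw 1.337 shift [-0.5934 -0.5768  0.0313] rz 1.337
```

Units first: shifts go in units of 25 mm and turns go in units of 0.1 rad. So -0.42 m is -16.8, -0.407 m is -16.28, 0.6 rad is 6.

```bash
python3 -m inch '-2.4,-2.32,0.12,0,0,1.5,0 | -4,-3.88,0.2,0,0,3,0 | -5.6,-5.44,0.28,0,0,4.5,0 | -7.2,-7,0.36,0,0,6,0 | -8.8,-8.52,0.44,0,0,7.5,0 | -10.4,-10.08,0.52,0,0,9,0 | -12,-11.64,0.6,0,0,10.5,0 | -13.6,-13.2,0.68,0,0,12,0 | -15.2,-14.72,0.76,0,0,13.37,0 | -16.8,-16.28,0.84,0,0,13.37,0' 30; python3 -c "
from h import *
go([.605,-.048,.13],0)"
```

```text
time: 2.15
eef_pos: [0.4715, 0.1618, 0.2107]
tcp_rot: [0.707, 0.707, 0.001, 0.0]
contact_force: [-0.2, -0.3, 0.2]
opening: 0.003
finger_force: 0.0
at [0.4715 0.1618 0.2107] yaw -0.001 shift [-0.2097  0.1336  0.0808] rz -0.001
```

```bash
python3 -m inch '-1.8,1.2,0,0,0,0,0 | -3.6,2.4,0,0,0,0,0 | -5.4,3.6,0,0,0,0,0 | -7.2,4.8,0.8,0,0,0,0 | -8.4,5.36,2,0,0,0,0 | -8.4,5.36,3.2,0,0,0,0 | -8.4,5.36,3.2,0,0,0,0'; python3 -c "
from h import *
import cv2
r=ctrl.read_camera('side');cv2.imwrite('pics/s1.png',cv2.resize(r['pixels'][170:320,240:440,::-1],(800,600)))
go([.605,-.048,.079],0)"
```

```text
time: 3.02
eef_pos: [0.6026, -0.0466, 0.1272]
tcp_rot: [0.707, 0.707, -0.002, -0.003]
contact_force: [-0.1, -0.4, 0.2]
opening: 0.001
finger_force: 0.0
at [ 0.6039 -0.0465  0.1294] yaw -0.0 shift [-0.0016  0.0013  0.0504] rz -0.0
```

View pics/s1.png

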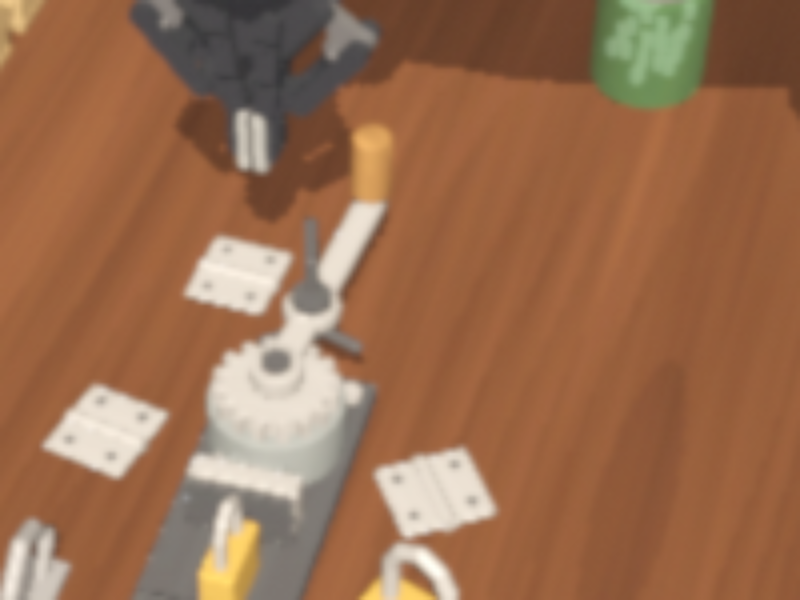

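The shut fingers are above and beyond the fin (fin tip at about (312,222), fingers at (252,140)), and clear of the knob. Next I'll descend and approach.

Scaled: 0.05 m is 2, -0.025 m is -1.

```bash
python3 -m inch '-0.04,0.04,1,0,0,0,0 | -0.04,0.04,2,0,0,0,0 | -0.04,0.04,2,0,0,0,0 | -0.04,-0.4,2,0,0,0,0 | -0.04,-0.6,2,0,0,0,0 | -0.04,-0.8,2,0,0,0,0 | -0.04,-1,2,0,0,0,0 | -0.04,-1,2,0,0,0,0'
```

```text
time: 4.08
eef_pos: [0.5795, -0.0476, 0.0807]
tcp_rot: [0.707, 0.707, 0.0, 0.0]
contact_force: [0.6, 0.7, 0.3]
opening: 0.002
finger_force: 0.3
```

Scaled: -0.012 m is -0.48, -0.009 m is -0.36.

```bash
python3 -m inch '0,-0.12,0,0,0,0,0 | 0,-0.24,0,0,0,0,0 | 0,-0.36,0,0,0,0,0 | 0,-0.48,0,0,0,0,0'
```

```text
time: 4.58
eef_pos: [0.5676, -0.0473, 0.0803]
tcp_rot: [0.707, 0.707, 0.0, 0.0]
contact_force: [2.5, 1.6, -0.1]
opening: 0.0
finger_force: 1.0
```

Contact at about 2.5 N, so the lever is moving.

Scaled: -0.009 m is -0.36, -0.006 m is -0.24.

```bash
python3 -m inch '0,-0.12,0,0,0,0,0 | 0,-0.24,0,0,0,0,0 | 0,-0.36,0,0,0,0,0';python3 -m inch '0,-0.12,0,0,0,0,0 | 0,-0.2,0,0,0,0,0'; python3 -c "
from h import *
import cv2
r=ctrl.read_camera('side');a=r['pixels'][170:320,240:440,::-1]
t=ctrl.read_camera('top');b=t['pixels'][180:300,290:410,::-1]
cv2.imwrite('pics/s2.png',np.hstack([cv2.resize(a,(480,360)),cv2.resize(b,(320,360))]))"
```

```text
time: 4.95
eef_pos: [0.5614, -0.0479, 0.081]
tcp_rot: [0.707, 0.707, 0.003, 0.003]
contact_force: [11.5, 0.9, -4.6]
opening: -0.0
finger_force: 4.7
time: 5.2
eef_pos: [0.558, -0.0483, 0.0815]
tcp_rot: [0.708, 0.707, 0.004, 0.005]
contact_force: [14.2, 0.2, -6.5]
opening: -0.002
finger_force: 5.6
```

View pics/s2.png

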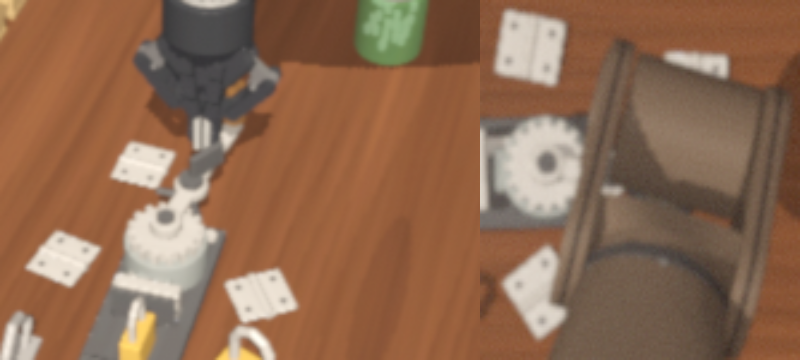

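The force has risen to 14 N near the expected end stop, and the fin now lies on the robot's side. I'll back off, lift clear, and check from both cameras.

```bash
python3 -m inch '0,0.6,0,0,0,0,0 | 0,1,0,0,0,0,0 | 0,1,-1.2,0,0,0,0 | 0,1,-3.2,0,0,0,0 | 0,2.4,-4.8,0,0,0,0 | -2,3.6,-4.8,0,0,0,0 | -4,4.4,-4.8,0,0,0,0 | -4.8,4.4,-4.8,0,0,0,0'; python3 -c "
from h import *
import cv2
r=ctrl.read_camera('side');a=r['pixels'][190:310,260:420,::-1]
print([(d['conf'],d['position'].round(4) if hasattr(d['position'],'round') else d['position']) for n in ('fin_tip','handle_tip') for d in ctrl.mark_of('side',n)[:2]])
t=ctrl.read_camera('top');b=t['pixels'][180:300,290:410,::-1]
print([(d['conf'],d['position']) for n in ('fin_tip','handle_tip') for d in ctrl.mark_of('top',n)[:2]])
cv2.imwrite('pics/s3.png',np.hstack([cv2.resize(a,(400,300)),cv2.resize(b,(400,300))]))"
```

```text
time: 6.3
eef_pos: [0.6637, -0.17, 0.1992]
tcp_rot: [0.708, 0.706, -0.001, -0.001]
contact_force: [-0.6, 0.9, 0.3]
opening: -0.001
finger_force: 0.0
[(0.6, [0.5474, -0.039, 0.0912]), (0.54, [0.4444, -0.3369, -0.0015]), (0.77, [0.5511, -0.0985, 0.0872])]
[(0.56, [0.5456, -0.0413, 0.088]), (0.3, [0.566, 0.1057, -0.0056]), (0.95, [0.5543, -0.1054, 0.0877]), (0.57, [0.6467, 0.1795, -0.0021])]
```

View pics/s3.png

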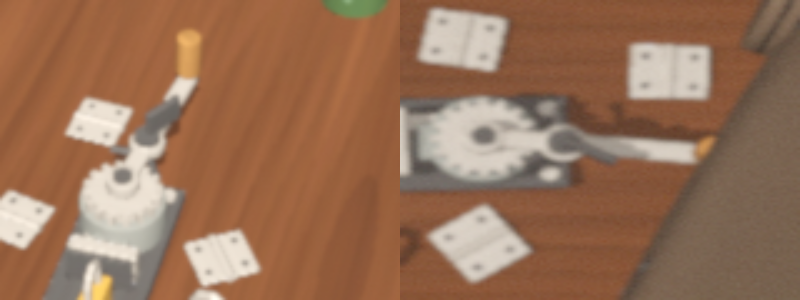

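The lever is over: fin tip at about (0.5465,-0.040) gives +0.37 to +0.4 rad relative to the handle, and it was pushed against its stop at 14 N. The knob is at about (0.553,-0.102), so I'll move above it with the gripper open and check its position again.

Scaled: 0.119 m is 4.76, -0.111 m is -4.44.

```bash
python3 -m inch '0.8,-1.4,0,0,0,0,1 | 1.8,-3,0,0,0,0,1 | 2.72,-4.44,0,0,0,0,1 | 2.72,-4.44,1.6,0,0,0,1 | 2.72,-4.44,3.2,0,0,0,1 | 2.72,-4.44,4.76,0,0,0,1 | 2.72,-4.44,4.76,0,0,0,1 | 2.72,-4.44,4.76,0,0,0,0.1 | 2.72,-4.44,4.76,0,0,0,0.1 | 2.72,-4.44,4.76,0,0,0,0.1' 40; python3 -m inch '0,0,0,0,0,0,0.1 | 0,0,0,0,0,0,0.1 | 0,0,0,0,0,0,0.1 | 0,0,0,0,0,0,0.1'
```

```text
time: 7.85
eef_pos: [0.5537, -0.0999, 0.0831]
tcp_rot: [0.707, 0.707, 0.001, 0.001]
contact_force: [-0.2, -1.1, -0.2]
opening: 0.374
finger_force: 0.0
time: 8.35
eef_pos: [0.5535, -0.0999, 0.0827]
tcp_rot: [0.707, 0.707, 0.0, 0.001]
contact_force: [-1.7, -0.5, 6.0]
opening: 0.245
finger_force: 39.1
```

Scaled: 0.066 m is 2.64, 0.0528 m is 2.112.

```bash
python3 -m inch '-0.02,0.46,0,0,0,0,0.1 | 0.008,1.016,0,0,0,0,0.1 | 0.092,1.572,0,0,0,0,0.1 | 0.232,2.112,0,0,0,0,0.1 | 0.424,2.64,0,0,0,0,0.1 | 0.424,2.64,0,0,0,0,0.1'; python3 -m inch '0.12,0.252,0,0,0,0,0.1 | 0.244,0.504,0,0,0,0,0.1 | 0.244,0.504,0,0,0,0,0.1'; python3 -c "
from h import *
r=ctrl.read_camera('side')
for n in ('jaw','handle_tip','stop'): print(n,[(d['conf'],d['position']) for d in ctrl.mark_of('side',n)[:2]])"
```

```text
time: 9.1
eef_pos: [0.6206, -0.0894, 0.0827]
tcp_rot: [0.707, 0.707, 0.001, 0.002]
contact_force: [2.0, -0.0, 4.9]
opening: 0.243
finger_force: 39.9
time: 9.48
eef_pos: [0.6315, -0.0842, 0.0827]
tcp_rot: [0.707, 0.707, -0.001, 0.001]
contact_force: [-1.2, -3.1, 7.4]
opening: 0.239
finger_force: 40.0
jaw [(0.9, [0.5655, 0.0992, 0.0051])]
handle_tip [(0.85, [0.633, -0.0835, 0.0893])]
stop [(0.83, [0.5625, 0.1776, 0.0006]), (0.39, [0.65, 0.1793, 0.0015])]
```

Scaled: -0.0671 m is -2.684, -0.0531 m is -2.124.

```bash
python3 -m inch '-0.244,-0.504,0,0,0,0,0.1 | -0.436,-1.028,0,0,0,0,0.1 | -0.572,-1.572,0,0,0,0,0.1 | -0.656,-2.124,0,0,0,0,0.1 | -0.684,-2.684,0,0,0,0,0.1'
```

```text
time: 10.3
eef_pos: [0.5661, -0.1006, 0.0827]
tcp_rot: [0.707, 0.707, 0.003, 0.003]
contact_force: [7.7, 0.8, 3.2]
opening: 0.245
finger_force: 39.9
```

Scaled: -0.0414 m is -1.656, -0.0278 m is -1.112.

```bash
python3 -m inch '0.028,-0.56,0,0,0,0,0.1 | 0.112,-1.112,0,0,0,0,0.1 | 0.248,-1.656,0,0,0,0,0.1';python3 -m inch '0.192,-0.524,0,0,0,0,0.1 | 0.308,-0.78,0,0,0,0,0.1'; python3 -c "
from h import *
for c in ('side','top'):
  r=ctrl.read_camera(c)
  for n in ('jaw','handle_tip','padlock'): print(n,[(d['conf'],d['position']) for d in ctrl.mark_of(c,n)[:4]])"
```

```text
time: 10.68
eef_pos: [0.5248, -0.0944, 0.0827]
tcp_rot: [0.708, 0.707, 0.003, 0.004]
contact_force: [9.8, 0.6, 1.8]
opening: 0.243
finger_force: 39.9
time: 10.92
eef_pos: [0.5053, -0.0867, 0.0827]
tcp_rot: [0.707, 0.707, 0.002, 0.004]
contact_force: [8.1, -0.7, 2.2]
opening: 0.241
finger_force: 39.8
jaw [(0.96, [0.5684, 0.1166, 0.0064])]
handle_tip [(0.84, [0.5036, -0.0861, 0.0932])]
padlock [(0.9, [0.4635, 0.148, -0.0001]), (0.79, [0.5562, 0.1379, 0.0123]), (0.76, [0.45, 0.257, -0.001])]
jaw [(0.86, [0.5634, 0.117, -0.0038])]
handle_tip []
padlock [(0.87, [0.4517, 0.253, 0.0019]), (0.58, [0.4582, 0.1459, 0.0018]), (0.45, [0.554, 0.138, 0.01])]
```

Scaled: 0.128 m is 5.12, 0.1154 m is 4.616.

```bash
python3 -m inch '-0.308,0.78,0,0,0,0,0.1 | -0.448,1.324,0,0,0,0,0.1 | -0.556,2.436,0,0,0,0,0.1 | -0.528,2.996,0,0,0,0,0.1 | -0.448,3.548,0,0,0,0,0.1 | -0.308,4.092,0,0,0,0,0.1 | -0.116,4.616,0,0,0,0,0.1 | 0.128,5.12,0,0,0,0,0.1 | 0.128,5.12,0,0,0,0,0.1'; python3 -m inch '-0.244,-0.504,0,0,0,0,0.1 | -0.436,-1.028,0,0,0,0,0.1 | -0.572,-1.572,0,0,0,0,0.1 | -0.656,-2.124,0,0,0,0,0.1'
```

```text
time: 12.45
eef_pos: [0.6325, -0.0837, 0.0827]
tcp_rot: [0.707, 0.707, 0.001, 0.002]
contact_force: [2.9, -0.4, 6.6]
opening: 0.242
finger_force: 40.2
time: 12.95
eef_pos: [0.5801, -0.0998, 0.0827]
tcp_rot: [0.707, 0.707, 0.002, 0.003]
contact_force: [7.6, 2.1, 3.6]
opening: 0.243
finger_force: 40.0
```

Scaled: -0.007 m is -0.28, -0.0005 m is -0.02.

```bash
python3 -m inch '-0.02,-0.28,0,0,0,0,0.1'|grep -E 'eef|contact'; python3 -m inch '-0.008,-0.28,0,0,0,0,0.1'|grep -E 'eef|contact'; python3 -c "
from h import *
for c in ('side','top'):
  r=ctrl.read_camera(c)
  for n in ('jaw','padlock','stop'): print(n,[(d['conf'],d['position']) for d in ctrl.mark_of(c,n)[:4] if d['position'][0]>.5])"
```

```text
eef_pos: [0.5729, -0.1004, 0.0827]
contact_force: [6.5, 1.4, 4.0]
eef_pos: [0.5662, -0.1006, 0.0827]
contact_force: [7.6, 0.4, 2.6]
jaw [(0.77, [0.5625, 0.1237, 0.0046])]
padlock [(0.65, [0.554, 0.1402, 0.0104])]
stop [(0.65, [0.5623, 0.1759, 0.0014])]
jaw [(0.64, [0.5626, 0.1271, -0.0013])]
padlock [(0.5, [0.5521, 0.1395, 0.0112]), (0.27, [0.6336, -0.0842, -0.0031])]
stop [(0.74, [0.5598, 0.1771, 0.0003]), (0.71, [0.6083, -0.423, -0.0006])]
```

Scaled: -0.007 m is -0.28, 0.0002 m is 0.008.

```bash
python3 -m inch '0.008,-0.28,0,0,0,0,0.1'|grep -E 'eef|contact'; python3 -m inch '0.02,-0.28,0,0,0,0,0.1'|grep -E 'eef|contact'; python3 -m inch '0.036,-0.28,0,0,0,0,0.1'|grep -E 'eef|contact'
```

```text
eef_pos: [0.5595, -0.1004, 0.0827]
contact_force: [7.8, 0.9, 4.8]
eef_pos: [0.5523, -0.0999, 0.0827]
contact_force: [8.1, 0.4, 3.7]
eef_pos: [0.5453, -0.099, 0.0827]
contact_force: [7.6, 0.6, 3.3]
```

Scaled: -0.0069 m is -0.276, 0.0012 m is 0.048.

```bash
python3 -m inch '0.048,-0.276,0,0,0,0,0.1'|grep -E 'eef|contact'; python3 -m inch '0.064,-0.272,0,0,0,0,0.1'|grep -E 'eef|contact'
```

```text
eef_pos: [0.5384, -0.0978, 0.0827]
contact_force: [8.0, 1.1, 3.3]
eef_pos: [0.5316, -0.0963, 0.0827]
contact_force: [8.6, 0.1, 3.3]
```

```bash
python3 -m inch '0.076,-0.268,0,0,0,0,0.1'|grep -E 'eef|contact'
```

```text
eef_pos: [0.5249, -0.0944, 0.0827]
contact_force: [8.9, -0.4, 3.2]
```

```bash
python3 -m inch '0.088,-0.264,0,0,0,0,0.1'|grep -E 'eef|contact'
```

```text
eef_pos: [0.5184, -0.0922, 0.0826]
contact_force: [9.0, 0.7, 2.8]
```

```bash
python3 -m inch '0.104,-0.26,0,0,0,0,0.1'|grep -E 'eef|contact'
```

```text
eef_pos: [0.5119, -0.0897, 0.0827]
contact_force: [8.3, -1.3, 2.8]
```

Scaled: -0.0064 m is -0.256, 0.0029 m is 0.116.

```bash
python3 -m inch '0.116,-0.256,0,0,0,0,0.1'|grep -E 'eef|contact'; python3 -c "
from h import *
for c in ('side','top'):
  r=ctrl.read_camera(c)
  for n in ('jaw','padlock','stop'): print(n,[(d['conf'],d['position']) for d in ctrl.mark_of(c,n)[:4] if d['position'][0]>.5])"
```

```text
eef_pos: [0.5055, -0.0869, 0.0827]
contact_force: [8.2, -0.8, 2.4]
jaw [(0.9, [0.5639, 0.129, 0.0062])]
padlock [(0.78, [0.5583, 0.1501, 0.0139])]
stop [(0.86, [0.5624, 0.1775, -0.0003])]
jaw [(0.93, [0.5623, 0.1306, -0.0013])]
padlock [(0.47, [0.5516, 0.1481, 0.0106])]
stop [(0.84, [0.5629, 0.1761, -0.0036])]
```

Not gripped yet. I'll swing back for the third stroke.

Scaled: 0.128 m is 5.12, 0.1154 m is 4.616.

```bash
python3 -m inch '-0.308,0.78,0,0,0,0,0.1 | -0.448,1.324,0,0,0,0,0.1 | -0.556,2.436,0,0,0,0,0.1 | -0.528,2.996,0,0,0,0,0.1 | -0.448,3.548,0,0,0,0,0.1 | -0.308,4.092,0,0,0,0,0.1 | -0.116,4.616,0,0,0,0,0.1 | 0.128,5.12,0,0,0,0,0.1 | 0.128,5.12,0,0,0,0,0.1'; python3 -m inch '-0.124,-0.252,0,0,0,0,0.1'|grep -E 'eef|contact';python3 -m inch '-0.12,-0.252,0,0,0,0,0.1'|grep -E 'eef|contact'
```

```text
time: 16.25
eef_pos: [0.6326, -0.0836, 0.0827]
tcp_rot: [0.707, 0.707, 0.001, 0.002]
contact_force: [4.0, -2.3, 6.1]
opening: 0.242
finger_force: 40.3
eef_pos: [0.6269, -0.0866, 0.0827]
contact_force: [7.0, 0.8, 3.9]
eef_pos: [0.6208, -0.0893, 0.0827]
contact_force: [9.3, 1.0, 4.0]
```

```bash
python3 -m inch '-0.104,-0.26,0,0,0,0,0.1'|grep -E 'eef|contact';python3 -m inch '-0.088,-0.264,0,0,0,0,0.1'|grep -E 'eef|contact'
```

```text
eef_pos: [0.6143, -0.092, 0.0827]
contact_force: [7.0, -0.4, 2.9]
eef_pos: [0.6077, -0.0942, 0.0827]
contact_force: [8.1, 0.2, 3.3]
```

Scaled: -0.0067 m is -0.268, -0.0019 m is -0.076.

```bash
python3 -m inch '-0.076,-0.268,0,0,0,0,0.1'|grep -E 'eef|contact'
```

```text
eef_pos: [0.601, -0.0961, 0.0827]
contact_force: [8.6, -0.0, 3.2]
```

```bash
python3 -m inch '-0.064,-0.272,0,0,0,0,0.1'|grep -E 'eef|contact'
```

```text
eef_pos: [0.5942, -0.0977, 0.0827]
contact_force: [8.0, 1.2, 2.5]
```

```bash
python3 -m inch '-0.048,-0.276,0,0,0,0,0.1'|grep -E 'eef|contact'; python3 -c "
from h import *
for c in ('side','top'):
  r=ctrl.read_camera(c)
  for n in ('jaw','padlock','stop'): print(n,[(d['conf'],d['position']) for d in ctrl.mark_of(c,n)[:4] if d['position'][0]>.5])"
```

```text
eef_pos: [0.5873, -0.0989, 0.0827]
contact_force: [8.3, 0.8, 4.1]
jaw [(0.8, [0.5642, 0.1334, 0.0049])]
padlock [(0.67, [0.5566, 0.1509, 0.0105])]
stop [(0.9, [0.5609, 0.1757, 0.001])]
jaw [(0.6, [0.5653, 0.1338, -0.0013])]
padlock [(0.62, [0.5527, 0.1524, 0.0139]), (0.36, [0.5646, 0.0369, -0.0018])]
stop [(0.64, [0.5614, 0.1769, -0.0003])]
```

Scaled: -0.006 m is -0.24, -0.0008 m is -0.032.

```bash
python3 -m inch '-0.032,-0.24,0,0,0,0,0.1'|grep -E 'eef|contact'
```

```text
eef_pos: [0.5815, -0.0997, 0.0827]
contact_force: [8.0, 1.2, 3.5]
```

```bash
python3 -m inch '-0.02,-0.24,0,0,0,0,0.1'|grep -E 'eef|contact'
```

```text
eef_pos: [0.5753, -0.1002, 0.0827]
contact_force: [7.6, 0.6, 3.4]
```

```bash
python3 -m inch '-0.008,-0.24,0,0,0,0,0.1'|grep -E 'eef|contact'
```

```text
eef_pos: [0.5693, -0.1005, 0.0827]
contact_force: [8.9, -0.5, 3.0]
```

Scaled: -0.006 m is -0.24.

```bash
python3 -m inch '0,-0.24,0,0,0,0,0.1'|grep -E 'eef|contact'
```

```text
eef_pos: [0.5633, -0.1005, 0.0827]
contact_force: [7.2, 0.1, 3.2]
```

```bash
python3 -m inch '0.008,-0.24,0,0,0,0,0.1'|grep -E 'eef|contact'
```

```text
eef_pos: [0.5573, -0.1003, 0.0826]
contact_force: [7.7, 0.4, 4.4]
```

Scaled: -0.006 m is -0.24, 0.0004 m is 0.016.

```bash
python3 -m inch '0.016,-0.24,0,0,0,0,0.1'|grep -E 'eef|contact'; python3 -c "
from h import *
for c in ('side','top'):
  r=ctrl.read_camera(c)
  for n in ('jaw','padlock','stop'): print(n,[(d['conf'],d['position']) for d in ctrl.mark_of(c,n)[:4] if d['position'][0]>.5])"
```

```text
eef_pos: [0.5513, -0.0998, 0.0827]
contact_force: [8.9, -0.1, 3.7]
jaw [(0.82, [0.5652, 0.1364, 0.0055]), (0.3, [0.5549, 0.1557, 0.0143])]
padlock [(0.66, [0.5572, 0.1557, 0.0119])]
stop [(0.86, [0.5613, 0.175, 0.001])]
jaw [(0.84, [0.565, 0.1372, -0.0027]), (0.56, [0.6449, 0.1797, 0.0013])]
padlock [(0.7, [0.5639, 0.0364, 0.0007]), (0.43, [0.5526, 0.1553, 0.0106])]
stop [(0.81, [0.5636, 0.1747, 0.0003]), (0.32, [0.6075, -0.4163, -0.0023])]
```

Scaled: -0.006 m is -0.24, 0.0006 m is 0.024.

```bash
python3 -m inch '0.024,-0.24,0,0,0,0,0.1'|grep -E 'eef|contact'
```

```text
eef_pos: [0.5459, -0.0992, 0.0827]
contact_force: [9.1, 0.4, 2.9]
```

Scaled: -0.004 m is -0.16, 0.0006 m is 0.024.

```bash
python3 -m inch '0.024,-0.16,0,0,0,0,0.1'|grep -E 'eef|contact'
```

```text
eef_pos: [0.542, -0.0986, 0.0826]
contact_force: [10.7, 1.6, 1.1]
```

```bash
python3 -m inch '0.012,-0.08,0,0,0,0,0.1'|grep -E 'eef|contact'
```

```text
eef_pos: [0.5401, -0.0982, 0.0827]
contact_force: [10.4, 0.1, 0.6]
```

Scaled: -0.002 m is -0.08, 0.0003 m is 0.012.

```bash
python3 -m inch '0.012,-0.08,0,0,0,0,0.1'|grep -E 'eef|contact'; python3 -c "
from h import *
for c in ('side','top'):
  r=ctrl.read_camera(c)
  for n in ('jaw','padlock'): print(n,[(d['conf'],d['position']) for d in ctrl.mark_of(c,n)[:4] if d['position'][0]>.5])
for i in range(4): ctrl.read_camera('side'); print(ctrl.get_state()['contact_force'].round(2))"
```

```text
eef_pos: [0.5383, -0.0979, 0.0827]
contact_force: [10.9, 1.0, 0.8]
jaw [(0.79, [0.5629, 0.136, 0.0072])]
padlock [(0.57, [0.5564, 0.1576, 0.0111]), (0.57, [0.565, 0.0351, 0.0014])]
jaw [(0.25, [0.6465, 0.1751, -0.0005])]
padlock [(0.66, [0.552, 0.1519, 0.0109])]
[9.56 1.52 2.2 ]
[10.41  1.48  1.9 ]
[9.91 1.34 3.16]
[9.49 0.53 1.29]
```

Force rose from about 8 N to 10.5 N over the last 5–7 mm of knob travel, which puts jaw force at about 25–30 N, mid-window. I'll let go and lift away.

```bash
python3 -m inch '0,0,0,0,0,0,0.7 | 0,0,0,0,0,0,1 | 0,0,0,0,0,0,1 | 0,0,0,0,0,0,1 | 0,0,0,0,0,0,1 | 0,0,-1.6,0,0,0,1 | 0,0,-3.2,0,0,0,1 | 0,0,-5.2,0,0,0,1 | -2.4,-1.2,-5.2,0,0,0,1 | -4.8,-2.4,-5.2,0,0,0,1'; python3 -c "
from h import *
import cv2
r=ctrl.read_camera('side');a=r['pixels'][200:380,230:390,::-1]
for n in ('jaw','padlock','fin_tip','handle_tip'): print(n,[(d['conf'],d['position']) for d in ctrl.mark_of('side',n)[:3]])
t=ctrl.read_camera('top');b=t['pixels'][190:310,190:400,::-1]
cv2.imwrite('pics/s4.png',np.hstack([cv2.resize(a,(270,300)),cv2.resize(b,(525,300))]))"
```

```text
time: 20.92
eef_pos: [0.4791, -0.2102, 0.2126]
tcp_rot: [0.706, 0.708, 0.0, 0.001]
contact_force: [0.8, -0.3, -0.9]
opening: 0.995
finger_force: 0.0
jaw [(0.58, [0.5642, 0.1362, 0.0067]), (0.47, [0.5484, -0.099, 0.0868])]
padlock [(0.77, [0.5556, 0.1595, 0.0112]), (0.77, [0.4635, 0.1497, 0.0015]), (0.62, [0.5638, 0.1761, 0.0021])]
fin_tip [(0.82, [0.5464, -0.0404, 0.0901])]
handle_tip [(0.63, [0.5515, -0.0996, 0.0905])]
```

View pics/s4.png

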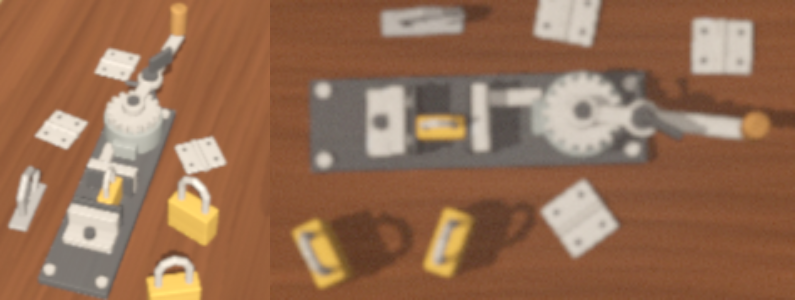

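The fin is over and the other goods haven't moved, but the knob has sprung back by about 13 mm and I can't see clearly whether the padlock touches both plates. I'll zoom in there.

```bash
python3 -c "
from h import *
import cv2
t=ctrl.read_camera('top');b=t['pixels'][215:265,220:330,::-1]
r=ctrl.read_camera('side');a=r['pixels'][265:350,255:345,::-1]
cv2.imwrite('pics/s5.png',np.hstack([cv2.resize(b,(480,218),interpolation=2),np.zeros((218,5,3),np.uint8),cv2.resize(a,(231,218),interpolation=2)]))
k=lambda x,y:(220+x/480*110-.5,215+y/218*50-.5)
np.save('pics/k.npy',0)
# transformation of the known lengths: column per mm at z=.046
print([np.round(ray(t,u,240,.046)[1],4) for u in (230,240,250,260,270,280,290,300)])"
```

```text
[np.float64(0.2145), np.float64(0.1936), np.float64(0.1727), np.float64(0.1518), np.float64(0.1309), np.float64(0.11), np.float64(0.0891), np.float64(0.0681)]
```

View pics/s5.png

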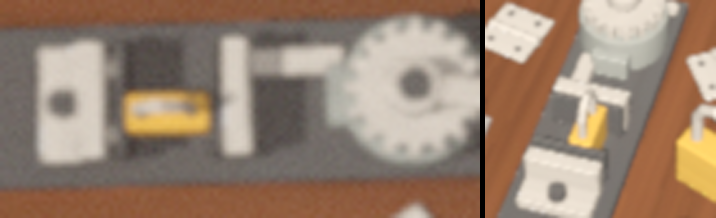

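The padlock (125–210) meets the dark face plates on both sides: the jaw plate at 210–220 and the set-out stop plate left of 125. To check the grip survived the handle's spring-back, I'll retake the knob and feel gently up to the earlier position.

Units first: shifts go in units of 25 mm and turns go in units of 0.1 rad. So 0.13 m is 5.2, 0.1105 m is 4.42.

```bash
python3 -m inch '1.2,0.8,0,0,0,0,1 | 2.8,1.8,0,0,0,0,1 | 4.42,2.8,0,0,0,0,1 | 4.42,2.8,1.6,0,0,0,1 | 4.42,2.8,3.4,0,0,0,1 | 4.42,2.8,5.2,0,0,0,1 | 4.42,2.8,5.2,0,0,0,0.1 | 4.42,2.8,5.2,0,0,0,0.1 | 4.42,2.8,5.2,0,0,0,0.1 | 4.42,2.8,5.2,0,0,0,0.1' 40; python3 -m inch '0,0,0,0,0,0,0.1 | 0,0,0,0,0,0,0.1 | 0,0,0,0,0,0,0.1 | 0,0,0,0,0,0,0.1'; for i in 1 2; do :; done; python3 -m inch '0.016,-0.12,0,0,0,0,0.1'|grep -E 'eef|contact'
```

```text
time: 22.58
eef_pos: [0.551, -0.0993, 0.084]
tcp_rot: [0.707, 0.707, 0.001, 0.002]
contact_force: [0.3, 0.3, 3.8]
opening: 0.243
finger_force: 39.0
time: 23.08
eef_pos: [0.5511, -0.0993, 0.0839]
tcp_rot: [0.707, 0.707, 0.001, 0.002]
contact_force: [1.1, 1.7, 5.5]
opening: 0.242
finger_force: 39.2
eef_pos: [0.5491, -0.0991, 0.0839]
contact_force: [5.8, 1.2, 4.8]
```

```bash
python3 -m inch '0.016,-0.12,0,0,0,0,0.1'|grep -E 'eef|contact'
```

```text
eef_pos: [0.5464, -0.0988, 0.0839]
contact_force: [7.2, -0.1, 4.5]
```

```bash
python3 -m inch '0.02,-0.12,0,0,0,0,0.1'|grep -E 'eef|contact'
```

```text
eef_pos: [0.5438, -0.0984, 0.0839]
contact_force: [7.8, 0.8, 4.2]
```

Scaled: -0.003 m is -0.12, 0.0005 m is 0.02.

```bash
python3 -m inch '0.02,-0.12,0,0,0,0,0.1'|grep -E 'eef|contact'
```

```text
eef_pos: [0.5413, -0.098, 0.084]
contact_force: [10.9, 0.4, 1.3]
```

Same force at nearly the same spot. To see whether the wheel holds or slips back, I'll compare jaw and wheel images before and after a small free swing back.

```bash
cat > cap.py <<'E'
from h import *
import cv2,sys
o={}
for c in ('side','top'):
    o[c]=np.mean([ctrl.read_camera(c)['pixels'].astype(float) for _ in range(4)],0)
np.savez('pics/'+sys.argv[1],**o); print(ctrl.get_state()['contact_force'].round(1),ctrl.get_state()['eef_pos'].round(4))
E
python3 cap.py A; python3 -m inch '-0.02,0.16,0,0,0,0,0.1 | -0.04,0.32,0,0,0,0,0.1 | -0.064,0.56,0,0,0,0,0.1 | -0.064,0.72,0,0,0,0,0.1 | -0.064,0.72,0,0,0,0,0.1'; python3 cap.py B
python3 - <<'E'
import numpy as np,cv2
A=np.load('pics/A.npz');B=np.load('pics/B.npz')
R={'side':{'jaw':(275,315,280,320),'wheel':(255,275,292,328),'stop':(320,350,265,310),'padlock':(295,325,288,308),'hinge':(280,305,330,370),'base':(340,375,255,300)},
 'top':{'jaw':(220,255,283,300),'wheel':(220,250,299,328),'stop':(220,255,225,246),'padlock':(230,248,250,270)}}
for c in R:
  for n,(a,b,l,r) in R[c].items():
    g=[cv2.cvtColor(X[c][a:b,l:r].astype(np.float32),cv2.COLOR_RGB2GRAY) for X in (A,B)]
    sh,q=cv2.phaseCorrelate(g[0],g[1],cv2.createHanningWindow(g[0].shape[::-1],cv2.CV_32F))
    print(c,n,np.round(sh,2),round(q,2),'absdiff',abs(g[0]-g[1]).mean().round(2))
E
```

```text
[8.8 0.9 3.3] [ 0.5411 -0.098   0.0839]
time: 24.6
eef_pos: [0.5568, -0.0998, 0.0839]
tcp_rot: [0.707, 0.707, 0.0, 0.002]
contact_force: [-0.2, -0.2, 9.3]
opening: 0.247
finger_force: 39.8
[ 0.3 -0.4  8.7] [ 0.5568 -0.0998  0.0839]
side jaw [ 0.02 -0.01] 1.0 absdiff 0.06
side wheel [-0.01  0.1 ] 1.02 absdiff 0.45
side stop [0.47 0.02] 1.01 absdiff 0.05
side padlock [ 0.02 -0.01] 0.99 absdiff 0.05
side hinge [0.01 0.5 ] 0.97 absdiff 0.05
side base [ 0.49 -0.07] 1.0 absdiff 0.18
top jaw [-0.06 -0.01] 0.91 absdiff 0.92
top wheel [-0.09  0.27] 0.92 absdiff 1.67
top stop [-0.03  0.1 ] 0.87 absdiff 0.84
top padlock [-0.04  0.05] 0.93 absdiff 0.3
```

The jaw and padlock stayed exactly still (difference 0.05, same as fixed parts), so the ratchet holds and the driving force implies about 25–30 N. Releasing and handing in.

```bash
python3 -m inch '0,0,0,0,0,0,0.7 | 0,0,0,0,0,0,1 | 0,0,0,0,0,0,1 | 0,0,0,0,0,0,1 | 0,0,0,0,0,0,1 | 0,0,-1.6,0,0,0,1 | 0,0,-3.2,0,0,0,1 | 0,0,-5.2,0,0,0,1 | -2.4,-1.2,-5.2,0,0,0,1 | -3.2,-1.6,-5.2,0,0,0,1'; python3 -m inch '0,0,0,0,0,0,1 | 0,0,0,0,0,0,1 | 0,0,0,0,0,0,1'; python3 -c "
from plant import ctrl
ctrl.read_camera('side')
for n in ('padlock','fin_tip','handle_tip','jaw'): print(n,[(d['conf'],d['position']) for d in ctrl.mark_of('side',n)[:2]])
print(ctrl.sign_off())"
```

```text
time: 26.25
eef_pos: [0.5148, -0.1803, 0.2126]
tcp_rot: [0.707, 0.707, 0.0, 0.001]
contact_force: [0.8, 0.3, 0.1]
opening: 0.998
finger_force: 0.0
time: 26.62
eef_pos: [0.5156, -0.1777, 0.2111]
tcp_rot: [0.707, 0.708, 0.0, -0.0]
contact_force: [-0.4, 0.6, 0.1]
opening: 1.002
finger_force: 0.0
padlock [(0.87, [0.4661, 0.1493, 0.0004]), (0.65, [0.5589, 0.1553, 0.0137])]
fin_tip [(0.61, [0.5524, -0.0406, 0.0875]), (0.54, [0.5599, 0.1785, 0.0035])]
handle_tip [(0.8, [0.5589, -0.0995, 0.0888])]
jaw [(0.56, [0.5633, 0.1398, 0.0046]), (0.18, [0.4438, -0.3322, -0.003])]
the job is handed in; nothing more can be done
None
```

The job is handed in after about 27 s: the lever is over on its tightening side, the padlock is held against the stop at about 25–30 N (estimated from the push at the knob), and the gripper is clear of everything.

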